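Close the balance's draft shield and tare it

TASK

The laboratory balance is to be tared with the empty dish standing on its pan. With the fingertips, gently push the three glass panels of its draft shield (left side, right side and top) fully shut, in any order; only then press the wide tare key in the middle of the keypad, and no other key, and let it spring back. Pick nothing up, leave the dish standing where it is on the pan, and do not disturb the things lying around the balance.

Things in the scene. Friction and masses are not known exactly. Their poses are not given: they have to be found in the camera images.
- balance: White laboratory balance fixed to the table, 360 mm deep (x), 209 mm wide (y; 239 over the grip bars), 251 mm high (272 over the top grip). Origin: on the table under its middle. x points from its front (keypad, facing the robot) to its back, y to the left, z up. x -175 to -65: low terminal with keys; -65 to 85: glass chamber with fixed front pane; 85 to 185: rear tower, 244 mm high.
- pan_center (a point): Centre of the top of the steel weighing pan, a disc of 90 mm diameter in the chamber, 86 mm above the table, at x = 12, y = 0 mm of the balance. The chamber's left, right and top glass panels are sliding: straight back along the balance's +x to open, forward along -x to shut.
- panel_left (a joint): Opening of the left (+y) glass panel in m: 0 fully shut (a rigid stop), growing as it slides back along the balance's +x, at most 0.110. Its outer glass face is at y = 97.5 mm of the balance (plastic edge strips at 99). It slides with about 1.2 N of friction and stays where it is left.
- panel_right (a joint): Opening of the right (-y) glass panel in m, mirror image of the left one: outer glass face at y = -97.5 mm, 0 fully shut, at most 0.110, same friction.
- panel_top (a joint): Opening of the top glass panel in m: 0 fully shut (a rigid stop), growing as it slides back along the balance's +x over the rear tower, at most 0.110. The upper face of its glass is 248.5 mm above the table (edge strip 250.5), between aluminium guides at y = +-88 mm that reach 251 mm; same friction.
- grip_left (a point): Middle of the outer face of the black upright grip bar on the left panel. The bar is 12 mm thick along x, stands out 22 mm from the glass along +y (this point is at its outer end) and is 60 mm tall, 175 to 235 mm above the table. It moves with the panel; shut, this point is at x = -50, y = 119.5, z = 205 mm of the balance. Axes as the balance's.
- grip_right (a point): The same point on the right panel's grip bar, which stands out along -y; shut, it is at x = -50, y = -119.5, z = 205 mm of the balance.
- grip_top (a point): Middle of the upper face of the black grip bar on the top panel. The bar is 12 mm thick along x, 70 mm long along y and stands 23 mm up from the glass (to 271.5 mm above the table). It moves with the panel; shut, this point is at x = -45, y = 0, z = 271.5 mm of the balance. Axes as the balance's.
- tare_key (a joint): Travel of the wide tare key in m: 0 released, 0.004 fully down. It counts as pressed beyond 0.0025. It springs back by itself; fully down takes about 3.5 N.
- tare_key_face (a point): Centre of the upper face of the wide white tare key, 64 mm (y) by 18 mm (x), in the middle of the key row at x = -142 mm of the balance, 56 mm above the table. The face stands 6 mm above the grey sloping terminal; its z axis is the outward normal, leaning 0.154 rad from vertical towards the front. Pressed against z.
- small_key_left (a joint): Travel in m of the small square key (20 by 18 mm) 72 mm to the left (+y) of the tare key; 0 released, 0.004 down. Not to be pressed.
- small_key_right (a joint): Travel in m of the like small key 72 mm to the right (-y) of the tare key. Not to be pressed.
- dish: Small white porcelain weighing dish, 52 mm across the rim, 16 mm high, standing loose on the balance's pan inside the chamber. Origin at the centre of its underside.
- bottle: White plastic bottle, 68 mm diameter, 190 mm high, standing to the left of the balance. Origin at the centre of its underside.
- jar: Amber glass jar with black cap, 48 mm diameter, 65 mm high, standing to the left of the balance. Origin at the centre of its underside.
- brush: Brush with a wooden handle, 170 mm long, lying to the right of the balance. Its x axis runs from the handle to the bristles; origin near the middle, on the table.
- sherd: Curved terracotta potsherd, about 85 by 80 mm and 20 mm high, lying hollow side down to the right of the balance. Origin at the centre of its underside.

How it is judged:
By the outcome, as a careful person would: the job done as asked, in the order asked, and still so for the second after the job is handed in, with the robot touching nothing.
It also fails if it takes over 61 s, if anything falls off the work surface, if the arm or the gripper's body presses on something with over 40 N, if the wrist force passes 120 N, or if a joint passes its speed limit or range.

ROBOT

A 6-joint arm with a two-finger parallel gripper is mounted at the origin on the work surface. World frame = base frame: x ahead of the robot, y to its left, z up, the work surface at z = 0. Lengths are in m, angles in rad, forces in N, time in s.
With the tool pointing down it reaches from about 0.275 to 0.825 m from the base axis. Payload 5.2 kg.
Tool frame: the origin (TCP) lies on the mounting face of the last link; the fingertips stand 186 mm ahead of it and the grasp point (between the pads) lies 167 mm ahead of it; z points along the fingers, y is the line along which they close (so a half turn about z gives the same grasp; the last joint's range is limited). The gripper opens to 93 mm and grips with 3 to 60 N. Pads are 15 mm wide; open, the fingers measure 128 mm over their backs; the gripper's body (75 mm by 188 mm) begins 65 mm behind the grasp point.
Start: joints at [-1.538, 0.259, 1.535, -0, 1.348, -0.203], TCP at [0.129, -0.535, 0.405] pointing down, gripper open.
Joint ranges: [-3.14, 3.14], [-0.91, 2.08], [0.19, 2.58], [-1.22, 4.36], [0.22, 2.71], [-3.12, 3.12]. Speed limits (rad/s): [2.57, 2.57, 3.14, 3.14, 3.14, 3.14].

INTERFACE

Orientations are given as a unit quaternion [x, y, z, w].
In Python, from station import manip gives the robot as it stands.
- The arm moves only by the tool servo_tool, never from a script. Its argument "motion" is a list of rows, each a list of 7 numbers: the shift along the tool's x, y, z in cm, then the turn, a rotation vector about the tool's x, y, z in degrees, then the closure, from -1 (fully open) to 1 (shut). In form: [[dx, dy, dz, wx, wy, wz, hand], ...]. A call has 1 to 20 rows; each row is the pose to reach, as a shift and turn from the pose commanded when the call began, along the tool's axes at that moment; what a row does not reach only later rows make up. A row lasts 1/12 s, in which the tool goes at most 41.7 mm and 7.16 degrees, less where a joint would pass 70% of its speed; a pose out of reach is approached as far as the arm can. A call with a gripper value outside its range is refused whole. The fingers move at their own pace and stop on an object; "newtons" is the grip in N (left out, the last holds). Time passes only in rows, so rows that repeat a pose let the fingers close. It gives the time, the measured TCP pose, the force, the opening and the grip force at its end, in the units of the state.
- manip.get_state(): the state, without advancing time (a new reading comes with each control period).
- manip.camera(name): name is "side" or "top"; returns the picture (384x512x3 uint8, red, green, blue); there is no depth.
- manip.calibration(name): a dict with "mtx" (3x3 intrinsics, pixels), "extrinsics" (4x4, takes a point from camera to world coordinates). Camera axes: x right, y down, z forward; pixel columns grow to the right and rows downward; lengths in m; the calibration is good to about 2 mm. A picture is of the moment at which its call begins. calibration takes no time and is no camera call.
- manip.sign_off(): hands the job in; it is judged then, once.
The state is a dict: "time_s": time; "q": joint angles; "qvel": joint speeds; "effort": joint torques, N m; "ee_pos": TCP position; "orientation": TCP orientation; "ft_force": force on the tool from outside, world axes, zero at the start; "torque": the same for the moment, N m; "gripper_width": finger opening in m; "gripper_force": force on a finger pad.
Only numpy, scipy, OpenCV 4.12 (cv2) and the standard library are available. Lean on these libraries where they do the work, as an engineer would, in place of code of your own. Each camera call takes 0.05 s, during which the arm holds its last target. There are 200 camera calls.

## Working session

There is one attempt and no reset: what is moved stays moved. The work goes in short steps, Python scripts to look and compute and a tool call to move; the robot and the scene stay as the last step left them, time stands still between calls to the robot, and variables do not carry over. Pictures are saved under pics/ and viewed, at most 10 in all, crops included, and the job is handed in when it is done.

Besides the shell and the picture viewer there is one more tool, called after "Emit:" by a JSON object that holds its "api" and its "payload", one argument or row to a line. servo_tool: Moves the arm, as the interface text tells. Its arguments: {"type":"object","properties":{"motion":{"type":"array","items":{"type":"array","items":{"type":"number"}}},"newtons":{"type":"number"}},"required":["motion"]}

```bash
mkdir -p pics; python3 - <<'E'
from station import manip
import cv2
for n in("side","top"):
    im=manip.camera(n); cv2.imwrite(f"pics/{n}0.png",cv2.resize(im[:,:,::-1],(800,600),interpolation=cv2.INTER_CUBIC))
    c=manip.calibration(n); print(n,c["mtx"].round(1).tolist(),c["extrinsics"].round(3).tolist())
s=manip.get_state(); print(s)
E
```

```text
side [[380.8, 0.0, 255.5], [0.0, 380.8, 188.0], [0.0, 0.0, 1.0]] [[0.446, -0.847, 0.289, 0.337], [-0.895, -0.425, 0.136, -0.077], [0.008, -0.32, -0.948, 0.962], [0.0, 0.0, 0.0, 1.0]]
top [[356.3, 0.0, 257.8], [0.0, 356.3, 189.6], [0.0, 0.0, 1.0]] [[-0.021, -0.995, 0.101, 0.47], [-1.0, 0.02, -0.006, 0.048], [0.004, -0.101, -0.995, 1.078], [0.0, 0.0, 0.0, 1.0]]
{'time_s': 0.1, 'q': array([-1.53778520e+00,  2.59254369e-01,  1.53594391e+00,  6.90421592e-06,
        1.34802616e+00, -2.02785262e-01]), 'qvel': array([-0.00181698, -0.00113557, -0.00224042, -0.00037208,  0.00046784,
       -0.00094764]), 'effort': array([ 2.84992675e-03, -4.38205361e+01, -2.84643137e+01,  7.20842206e-02,
        3.62284959e-02, -5.61979937e-05]), 'ee_pos': array([ 0.12851508, -0.53457903,  0.40402102]), 'orientation': array([ 9.93057814e-01,  1.17624453e-01,  7.25298315e-05, -8.12671592e-04]), 'ft_force': array([-0.62003573,  0.5930913 , -0.41248805]), 'torque': array([ 0.08240984, -0.03026711,  0.0010209 ]), 'gripper_force': 0.0, 'gripper_width': 0.09307604907088472}
```

View pics/side0.png

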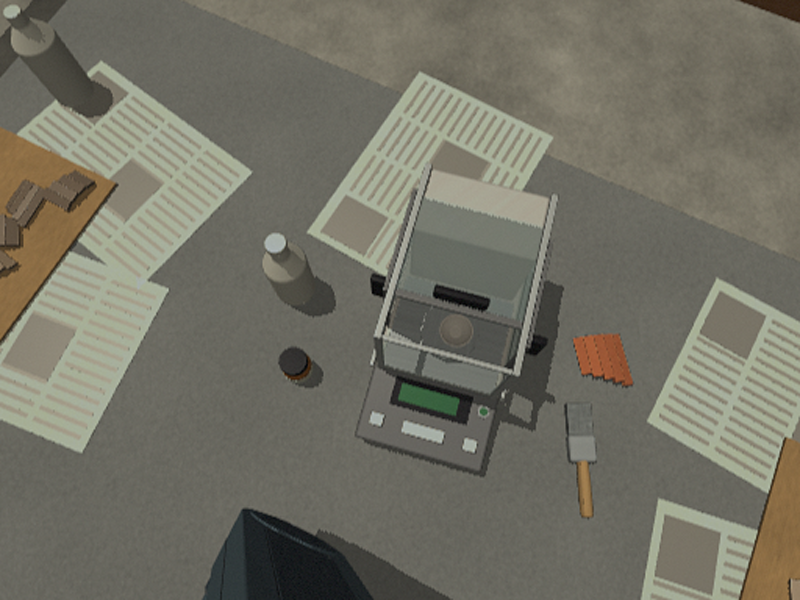

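View pics/top0.png

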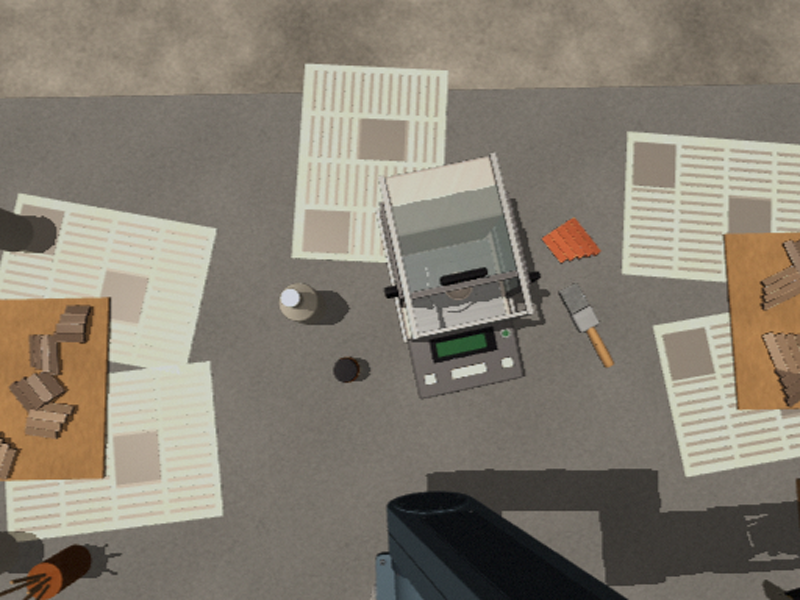

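Side view: tare key about (422,432), top grip (461,297), left grip (377,285), right grip (538,345). Top view: tare key (468,371), top grip (464,276). All three panels are partly open. I'll take enlarged crops for precision.

```bash
python3 - <<'E'
from station import manip
import cv2
for n,(u,v,w,h) in dict(side=(220,100,150,210*1),top=(235,90,120,170)).items():
    im=manip.camera(n)
    if n=="side": u,v,w,h=225,165,140,140
    else: u,v,w,h=240,155,112,105
    k=4 if n=="side" else 5
    cv2.imwrite(f"pics/{n}1.png",cv2.resize(im[v:v+h,u:u+w,::-1],None,fx=k,fy=k,interpolation=cv2.INTER_CUBIC))
E
```

```text
(no output)
```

View pics/side1.png

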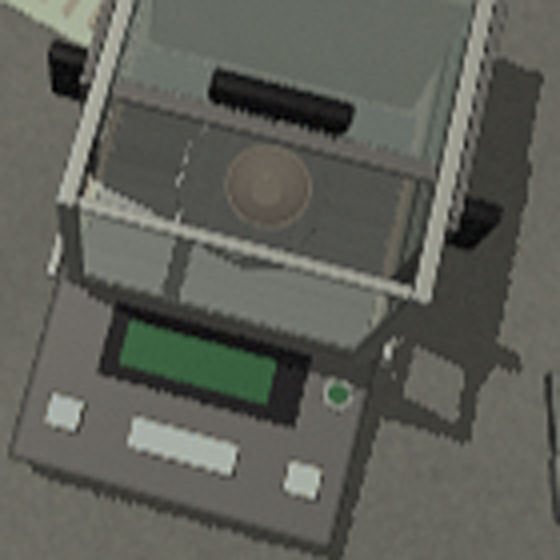

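View pics/top1.png

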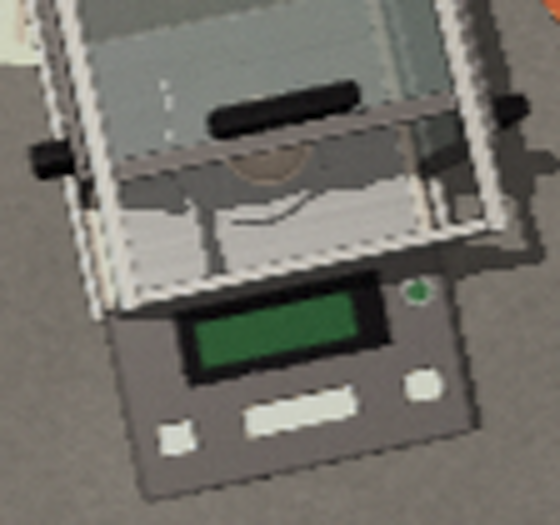

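Side crop (4x, origin 225,165): tare key (182,446), small keys (65,412) and (302,480), top grip (283,96). Top crop (5x, origin 240,155): tare (301,411), small keys (177,438) and (423,385), top grip (285,108), left grip outer end (34,158), right grip outer end (526,107).

```bash
cat > h.py <<'E'
import numpy as np
from station import manip
from scipy.spatial.transform import Rotation as R
cal={n:manip.calibration(n) for n in("side","top")}
def proj(n,p):
    c=cal[n]; E=np.linalg.inv(c["extrinsics"]); q=c["mtx"]@(E[:3,:3]@p+E[:3,3]); return q[:2]/q[2]
def b2w(s,p):
    c,si=np.cos(s[2]),np.sin(s[2]); return np.array([s[0]+c*p[0]-si*p[1],s[1]+si*p[0]+c*p[1],p[2]])
E
python3 - <<'E'
from h import *
from scipy.optimize import least_squares
o={"side":(225,165,4),"top":(240,155,5)}
m=[("side",182,446,(-.142,0,.056),0),("side",65,412,(-.142,.072,.056),0),("side",302,480,(-.142,-.072,.056),0),
("top",301,411,(-.142,0,.056),0),("top",177,438,(-.142,.072,.056),0),("top",423,385,(-.142,-.072,.056),0),
("side",283,96,(-.045,0,.2715),3),("top",285,108,(-.045,0,.2715),3),
("top",34,158,(-.05,.1195,.230),1),("top",526,107,(-.05,-.1195,.230),2),
("side",53,66,(-.05,.1195,.215),1),("side",498,210,(-.05,-.1195,.235),2)]
def f(s):
    r=[]
    for n,a,b,p,k in m:
        u,v,z=o[n]; p=np.array(p)
        if k:p[0]+=s[2+k]
        r.append(proj(n,b2w(s,p))-np.array([(a+.5)/z-.5+u,(b+.5)/z-.5+v]))
    return np.array(r).ravel()
s=least_squares(f,[.5,0,.1,.05,.05,.05],loss="soft_l1").x
print(s.round(4)); print(f(s).reshape(-1,2).round(1).tolist())
np.save("s.npy",s)
for nm,p in dict(tare=(-.142,0,.056),L=(-.05+s[3],.1195,.205),Rr=(-.05+s[4],-.1195,.205),T=(-.045+s[5],0,.2715)).items(): print(nm,b2w(s,p).round(4))
E
```

```text
[ 0.5752 -0.0478  0.1884  0.0606  0.0391  0.051 ]
[[0.2, -0.2], [-0.2, -0.2], [0.2, -0.0], [-0.2, 0.2], [-0.1, 0.2], [0.1, 0.1], [-0.0, 0.0], [0.2, -0.1], [-0.7, 0.7], [0.1, -0.9], [-0.6, -0.7], [1.2, 1.0]]
tare [ 0.4357 -0.0744  0.056 ]
L [0.5632 0.0715 0.205 ]
Rr [ 0.5868 -0.1672  0.205 ]
T [ 0.581  -0.0467  0.2715]
```

```bash
cat >> h.py <<'E'
def go(*goals,base=None):
    "goals: tip (x,y,z) in balance frame [, tilt]; prints shift cm, turn deg in current tool axes"
    s=np.load("s.npy"); st=manip.get_state(); p0=st["ee_pos"]; r0=R.from_quat(st["orientation"])
    tip=p0+r0.apply([0,0,.186]); d=tip-[s[0],s[1],0]; rb=R.from_euler("z",s[2])
    print("t",round(st["time_s"],2),"tip bal mm",(rb.inv().apply(d)*1e3).round(1),"F bal",rb.inv().apply(st["ft_force"]).round(2),"w",round(st["gripper_width"],4),"tool turn vs bal",np.degrees((r0.inv()*rb*R.from_euler("x",np.pi)).as_rotvec()).round(1))
    for g in goals:
        r=rb*R.from_euler("y",-(g[3] if len(g)>3 else 0))*R.from_euler("x",np.pi)
        t=b2w(s,np.array(g[:3]))-r.apply([0,0,.186])
        print(g,(r0.inv().apply(t-p0)*100).round(2),np.degrees((r0.inv()*r).as_rotvec()).round(2))
E
python3 -c "
from h import *
go((.025,-.121,.33),(.025,-.121,.205))"
```

```text
t 0.2 tip bal mm [-529.9 -394.4  218.2] F bal [-0.46  1.2  -0.17] w 0.0928 tool turn vs bal [-0.1 -0.   2.7]
(0.025, -0.121, 0.33) [ 56.73 -24.71 -11.14] [-0.06 -0.01  2.72]
(0.025, -0.121, 0.205) [ 56.73 -24.69   1.36] [-0.06 -0.01  2.72]
```

Emit:
{"api": "servo_tool", "payload": {
  "motion": [
    [0,0,-12,0,0,0,1],
    [0,0,-12,0,0,0,1],
    [0,0,-12,0,0,0,1],
    [0,0,-12,0,0,0,1],
    [0,0,-12,0,0,0,1]
  ],
  "newtons": 10
}}

```text
time_s: 0.62
ee_pos: [0.1286, -0.5349, 0.5272]
orientation: [0.993, 0.118, -0.0, 0.003]
ft_force: [-0.2, 0.4, -1.2]
gripper_width: 0.0645
gripper_force: 0.0
```

Emit:
{"api": "servo_tool", "payload": {
  "motion": [
    [56.7,-24.7,0,0,0,2.7,1],
    [56.7,-24.7,0,0,0,2.7,1],
    [56.7,-24.7,0,0,0,2.7,1],
    [56.7,-24.7,0,0,0,2.7,1],
    [56.7,-24.7,0,0,0,2.7,1],
    [56.7,-24.7,0,0,0,2.7,1],
    [56.7,-24.7,0,0,0,2.7,1],
    [56.7,-24.7,0,0,0,2.7,1],
    [56.7,-24.7,0,0,0,2.7,1],
    [56.7,-24.7,0,0,0,2.7,1],
    [56.7,-24.7,0,0,0,2.7,1],
    [56.7,-24.7,0,0,0,2.7,1],
    [56.7,-24.7,0,0,0,2.7,1],
    [56.7,-24.7,0,0,0,2.7,1],
    [56.7,-24.7,0,0,0,2.7,1],
    [56.7,-24.7,0,0,0,2.7,1],
    [56.7,-24.7,0,0,0,2.7,1],
    [56.7,-24.7,0,0,0,2.7,1],
    [56.7,-24.7,0,0,0,2.7,1],
    [56.7,-24.7,0,0,0,2.7,1]
  ]
}}

```text
time_s: 2.28
ee_pos: [0.6212, -0.1633, 0.5247]
orientation: [0.996, 0.093, -0.0, -0.0]
ft_force: [-0.5, 0.3, 0.1]
gripper_width: 0.0003
gripper_force: 0.0
```

```bash
python3 -c "
from h import *
go((.025,-.121,.33),(.025,-.121,.205))"
```

```text
t 2.28 tip bal mm [  23.5 -122.   338.7] F bal [-0.43  0.35  0.07] w 0.0003 tool turn vs bal [-0.   0.  -0.1]
(0.025, -0.121, 0.33) [ 0.14 -0.1   0.87] [-0.    0.03 -0.09]
(0.025, -0.121, 0.205) [ 0.15 -0.1  13.37] [-0.    0.03 -0.09]
```

Emit:
{"api": "servo_tool", "payload": {
  "motion": [
    [0.2,-0.1,3,0,0,0,1],
    [0.2,-0.1,6,0,0,0,1],
    [0.2,-0.1,8,0,0,0,1],
    [0.2,-0.1,10,0,0,0,1],
    [0.2,-0.1,12,0,0,0,1],
    [0.2,-0.1,13.4,0,0,0,1],
    [0.2,-0.1,13.4,0,0,0,1],
    [0.2,-0.1,13.4,0,0,0,1]
  ]
}}

```text
time_s: 2.95
ee_pos: [0.6232, -0.1616, 0.3907]
orientation: [0.996, 0.093, -0.001, -0.0]
ft_force: [0.7, 0.0, 0.1]
gripper_width: 0.0006
gripper_force: 0.0
```

```bash
python3 - <<'E'
from h import *
import cv2
go((.025,-.121,.205))
im=manip.camera("side"); cv2.imwrite("pics/s2.png",cv2.resize(im[130:300,200:400,::-1],None,fx=3,fy=3,interpolation=cv2.INTER_CUBIC))
E
```

```text
t 2.95 tip bal mm [  25.7 -120.7  204.7] F bal [ 0.73 -0.11  0.07] w 0.0006 tool turn vs bal [-0.   0.1 -0.1]
(0.025, -0.121, 0.205) [-0.09  0.02 -0.03] [-0.04  0.06 -0.07]
```

View pics/s2.png

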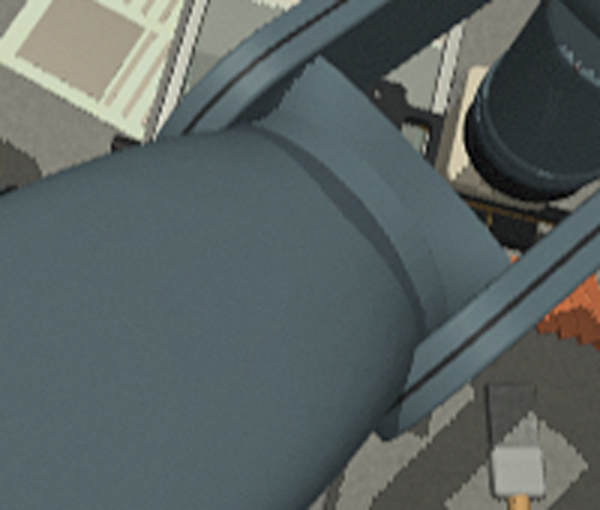

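The arm blocks the view of the tip (only the brush and a corner of the sherd are visible at right, undisturbed). There's no contact force, so I'll push forward slowly.

Emit:
{"api": "servo_tool", "payload": {
  "motion": [
    [-0.4,0,0,0,0,0,1],
    [-0.8,0,0,0,0,0,1],
    [-1.2,0,0,0,0,0,1],
    [-1.6,0,0,0,0,0,1],
    [-2,0,0,0,0,0,1],
    [-2.4,0,0,0,0,0,1],
    [-2.8,0,0,0,0,0,1],
    [-3.2,0,0,0,0,0,1],
    [-3.6,0,0,0,0,0,1],
    [-4,0,0,0,0,0,1],
    [-4.4,0,0,0,0,0,1],
    [-4.8,0,0,0,0,0,1],
    [-5.1,0,0,0,0,0,1],
    [-5.4,0,0,0,0,0,1],
    [-5.6,0,0,0,0,0,1],
    [-5.6,0,0,0,0,0,1]
  ]
}}

```text
time_s: 4.33
ee_pos: [0.5684, -0.1714, 0.3907]
orientation: [0.996, 0.094, -0.0, -0.0]
ft_force: [-0.8, -1.1, -0.4]
gripper_width: 0.0008
gripper_force: 0.0
```

```bash
python3 -c "
from h import *
go((-.0365,-.121,.205))"
```

```text
t 4.33 tip bal mm [ -29.9 -120.1  204.7] F bal [-0.96 -0.95 -0.38] w 0.0008 tool turn vs bal [-0.  0.  0.]
(-0.0365, -0.121, 0.205) [-0.67  0.09 -0.03] [-0.01  0.04  0.  ]
```

Emit:
{"api": "servo_tool", "payload": {
  "motion": [
    [-0.2,0,0,0,0,0,1],
    [-0.3,0,0,0,0,0,1],
    [-0.4,0,0,0,0,0,1],
    [-0.5,0,0,0,0,0,1],
    [-0.55,0,0,0,0,0,1],
    [-0.6,0,0,0,0,0,1],
    [-0.65,0,0,0,0,0,1],
    [-0.7,0,0,0,0,0,1]
  ]
}}

```text
time_s: 5.0
ee_pos: [0.5636, -0.1722, 0.3907]
orientation: [0.996, 0.094, 0.003, -0.0]
ft_force: [11.5, 2.0, -4.5]
gripper_width: 0.0001
gripper_force: 5.9
```

```bash
python3 -c "
from h import *
go((-.0365,-.121,.205))"
```

```text
t 5.0 tip bal mm [ -33.6 -120.1  204.7] F bal [11.7  -0.17 -4.46] w 0.0001 tool turn vs bal [ 0.  -0.3  0. ]
(-0.0365, -0.121, 0.205) [-0.19  0.09 -0.03] [ 0.02 -0.31  0.02]
```

Emit:
{"api": "servo_tool", "payload": {
  "motion": [
    [0.7,0,0,0,0,0,1],
    [1.5,0,0,0,0,0,1],
    [1.5,0,-4,0,0,0,1],
    [1.5,0,-8,0,0,0,1],
    [1.5,0,-12,0,0,0,1],
    [4,0,-12,0,0,0,1],
    [6,-3,-12,0,0,0,1],
    [7.2,-6,-12,0,0,0,1],
    [7.2,-9,-12,0,0,0,1],
    [7.2,-12,-12,0,0,0,1],
    [7.2,-12,-12,0,0,0,1],
    [7.2,-12,-12,0,0,0,1]
  ]
}}

```text
time_s: 6.0
ee_pos: [0.6101, -0.0395, 0.5109]
orientation: [0.995, 0.096, -0.0, 0.0]
ft_force: [0.4, -0.7, 0.7]
gripper_width: 0.0007
gripper_force: 0.0
```

```bash
python3 -c "
from h import *
go((.036,0,.258))"
```

```text
t 6.0 tip bal mm [ 35.8   1.5 324.9] F bal [ 0.27 -0.74  0.74] w 0.0007 tool turn vs bal [0.  0.  0.2]
(0.036, 0, 0.258) [0.01 0.16 6.69] [0.02 0.04 0.19]
```

Emit:
{"api": "servo_tool", "payload": {
  "motion": [
    [0,0.1,2,0,0,0,1],
    [0,0.1,4,0,0,0,1],
    [0,0.1,5,0,0,0,1],
    [0,0.1,5.7,0,0,0,1],
    [0,0.1,6.2,0,0,0,1],
    [0,0.1,6.5,0,0,0,1],
    [0,0.1,6.7,0,0,0,1],
    [0,0.1,6.7,0,0,0,1]
  ]
}}

```text
time_s: 6.67
ee_pos: [0.6105, -0.0424, 0.444]
orientation: [0.996, 0.094, 0.0, 0.0]
ft_force: [-0.0, 0.1, 0.0]
gripper_width: 0.0005
gripper_force: 0.0
```

```bash
python3 -c "
from h import *
go((-.0315,0,.257))"
```

```text
t 6.67 tip bal mm [ 35.8  -1.4 258. ] F bal [-0.02  0.11  0.03] w 0.0005 tool turn vs bal [ 0. -0.  0.]
(-0.0315, 0, 0.257) [-6.73 -0.13  0.1 ] [ 0.01 -0.02  0.  ]
```

Emit:
{"api": "servo_tool", "payload": {
  "motion": [
    [-0.4,0,0,0,0,0,1],
    [-0.8,0,0,0,0,0,1],
    [-1.2,0,0,0,0,0,1],
    [-1.6,0,0,0,0,0,1],
    [-2,0,0,0,0,0,1],
    [-2.4,0,0,0,0,0,1],
    [-2.8,0,0,0,0,0,1],
    [-3.2,0,0,0,0,0,1],
    [-3.6,0,0,0,0,0,1],
    [-4,0,0,0,0,0,1],
    [-4.4,0,0,0,0,0,1],
    [-4.8,0,0,0,0,0,1],
    [-5.2,0,0,0,0,0,1],
    [-5.5,0,0,0,0,0,1],
    [-5.8,0,0,0,0,0,1],
    [-6.0,0,0,0,0,0,1],
    [-6.1,0,0,0,0,0,1]
  ]
}}

```text
time_s: 8.08
ee_pos: [0.5502, -0.0537, 0.4437]
orientation: [0.996, 0.094, -0.0, 0.0]
ft_force: [1.7, -0.0, 1.0]
gripper_width: 0.0005
gripper_force: 0.6
```

```bash
python3 -c "
from h import *
go((-.0315,0,.258))"
```

```text
t 8.08 tip bal mm [-25.6  -1.2 257.7] F bal [ 1.68 -0.34  0.98] w 0.0005 tool turn vs bal [0. 0. 0.]
(-0.0315, 0, 0.258) [-0.59 -0.12 -0.03] [0.   0.01 0.01]
```

Sliding at about 1.7 N. Now approach the stop.

Emit:
{"api": "servo_tool", "payload": {
  "motion": [
    [-0.1,0,0,0,0,0,1],
    [-0.2,0,0,0,0,0,1],
    [-0.3,0,0,0,0,0,1],
    [-0.4,0,0,0,0,0,1],
    [-0.45,0,0,0,0,0,1],
    [-0.5,0,0,0,0,0,1],
    [-0.55,0,0,0,0,0,1],
    [-0.55,0,0,0,0,0,1]
  ]
}}

```text
time_s: 8.75
ee_pos: [0.5463, -0.0545, 0.4438]
orientation: [0.996, 0.094, 0.002, -0.0]
ft_force: [8.2, 1.2, -2.0]
gripper_width: 0.0009
gripper_force: 4.2
```

```bash
python3 -c "
from h import *
go((-.0315,0,.258))"
```

```text
t 8.75 tip bal mm [-28.8  -1.2 257.8] F bal [ 8.3  -0.41 -2.03] w 0.0009 tool turn vs bal [ 0.  -0.2  0. ]
(-0.0315, 0, 0.258) [-0.19 -0.11 -0.02] [ 0.01 -0.24  0.03]
```

Emit:
{"api": "servo_tool", "payload": {
  "motion": [
    [0.7,0,0,0,0,0,1],
    [1.5,0,0,0,0,0,1],
    [1.5,0,-4,0,0,0,1],
    [1.5,0,-7,0,0,0,1],
    [4,-2,-7,0,0,0,1],
    [6,-5,-7,0,0,0,1],
    [7.3,-8,-7,0,0,0,1],
    [7.3,-11,-7,0,0,0,1],
    [7.3,-12.2,-7,0,0,0,1],
    [7.3,-12.2,-7,0,0,0,1],
    [7.3,-12.2,-7,0,0,0,1]
  ]
}}

```text
time_s: 9.67
ee_pos: [0.5939, 0.079, 0.5136]
orientation: [0.995, 0.095, -0.0, 0.0]
ft_force: [0.1, -0.6, 0.1]
gripper_width: 0.0008
gripper_force: 0.0
```

```bash
python3 -c "
from h import *
go((.043,.121,.205))"
```

```text
t 9.67 tip bal mm [ 42.  120.9 327.6] F bal [-0.07 -0.63  0.07] w 0.0008 tool turn vs bal [0.  0.1 0.1]
(0.043, 0.121, 0.205) [ 0.09 -0.   12.26] [0.05 0.05 0.1 ]
```

Emit:
{"api": "servo_tool", "payload": {
  "motion": [
    [0.1,-0.1,3,0,0,0,1],
    [0.1,-0.1,6,0,0,0,1],
    [0.1,-0.1,8,0,0,0,1],
    [0.1,-0.1,10,0,0,0,1],
    [0.1,-0.1,11.5,0,0,0,1],
    [0.1,-0.1,12.2,0,0,0,1],
    [0.1,-0.1,12.2,0,0,0,1],
    [0.1,-0.1,12.2,0,0,0,1]
  ]
}}

```text
time_s: 10.33
ee_pos: [0.595, 0.0789, 0.3922]
orientation: [0.996, 0.094, 0.0, 0.0]
ft_force: [-0.6, -0.1, 0.0]
gripper_width: 0.0007
gripper_force: 0.0
```

```bash
python3 -c "
from h import *
go((-.034,.121,.205))"
```

```text
t 10.33 tip bal mm [ 43.3 120.7 206.2] F bal [-0.6  -0.    0.01] w 0.0007 tool turn vs bal [ 0.  -0.  -0.1]
(-0.034, 0.121, 0.205) [-7.73 -0.02  0.12] [ 0.02 -0.   -0.06]
```

Emit:
{"api": "servo_tool", "payload": {
  "motion": [
    [-0.4,0,0,0,0,0,1],
    [-0.8,0,0,0,0,0,1],
    [-1.2,0,0,0,0,0,1],
    [-1.6,0,0,0,0,0,1],
    [-2,0,0,0,0,0,1],
    [-2.4,0,0,0,0,0,1],
    [-2.8,0,0,0,0,0,1],
    [-3.2,0,0,0,0,0,1],
    [-3.6,0,0,0,0,0,1],
    [-4,0,0,0,0,0,1],
    [-4.4,0,0,0,0,0,1],
    [-4.8,0,0,0,0,0,1],
    [-5.2,0,0,0,0,0,1],
    [-5.6,0,0,0,0,0,1],
    [-6,0,0,0,0,0,1],
    [-6.4,0,0,0,0,0,1],
    [-6.7,0,0,0,0,0,1],
    [-7,0,0,0,0,0,1],
    [-7.2,0,0,0,0,0,1],
    [-7.3,0,0,0,0,0,1]
  ]
}}

```text
time_s: 12.0
ee_pos: [0.5227, 0.0663, 0.3917]
orientation: [0.996, 0.094, -0.0, 0.0]
ft_force: [1.6, -0.3, 0.2]
gripper_width: 0.0006
gripper_force: 0.6
```

```bash
python3 -c "
from h import *
go((-.034,.121,.205))"
```

```text
t 12.0 tip bal mm [-30.2 121.9 205.7] F bal [ 1.51 -0.61  0.19] w 0.0006 tool turn vs bal [0. 0. 0.]
(-0.034, 0.121, 0.205) [-0.38  0.09  0.07] [0.   0.01 0.01]
```

Emit:
{"api": "servo_tool", "payload": {
  "motion": [
    [-0.1,0,0,0,0,0,1],
    [-0.2,0,0,0,0,0,1],
    [-0.3,0,0,0,0,0,1],
    [-0.4,0,0,0,0,0,1],
    [-0.5,0,0,0,0,0,1],
    [-0.55,0,0,0,0,0,1],
    [-0.6,0,0,0,0,0,1],
    [-0.6,0,0,0,0,0,1]
  ]
}}

```text
time_s: 12.67
ee_pos: [0.5182, 0.0653, 0.3918]
orientation: [0.996, 0.094, 0.002, -0.0]
ft_force: [8.2, 2.0, -3.8]
gripper_width: 0.0006
gripper_force: 3.9
```

```bash
python3 -c "
from h import *
go((-.034,.121,.205))"
```

```text
t 12.67 tip bal mm [-34.  121.8 205.8] F bal [ 8.41  0.38 -3.78] w 0.0006 tool turn vs bal [-0.  -0.2  0. ]
(-0.034, 0.121, 0.205) [0.07 0.08 0.08] [-0.   -0.23  0.01]
```

Emit:
{"api": "servo_tool", "payload": {
  "motion": [
    [0.7,0,0,0,0,0,1],
    [1.5,0,0,0,0,0,1],
    [1.5,0,-4,0,0,0,1],
    [1.5,0,-8,0,0,0,1],
    [1.5,0,-12,0,0,0,1],
    [1.5,0,-13,0,0,0,1],
    [-26,37,-13,0,0,0,1],
    [-26,37,-13,0,0,0,1],
    [-26,37,-13,0,0,0,1],
    [-26,37,-13,0,0,0,1],
    [-26,37,-13,0,0,0,1],
    [-26,37,-13,0,0,0,1],
    [-26,37,-13,0,0,0,1],
    [-26,37,-13,0,0,0,1],
    [-26,37,-13,0,0,0,1],
    [-26,37,-13,0,0,0,1],
    [-26,37,-13,0,0,0,1],
    [-26,37,-13,0,0,0,1],
    [-26,37,-13,0,0,0,1],
    [-26,37,-13,0,0,0,1]
  ]
}}

```text
time_s: 14.33
ee_pos: [0.3312, -0.3471, 0.5212]
orientation: [0.996, 0.094, -0.0, -0.001]
ft_force: [0.2, 0.0, -0.6]
gripper_width: 0.0006
gripper_force: 0.0
```

```bash
python3 - <<'E'
from h import *
import cv2
im=manip.camera("top"); cv2.imwrite("pics/t3.png",cv2.resize(im[110:260,180:400,::-1],None,fx=3.6,fy=3.6,interpolation=cv2.INTER_CUBIC))
go((-.1415,0,.10,.154),(-.1415,0,.058,.154))
E
```

```text
t 14.38 tip bal mm [-295.2 -247.3  335.5] F bal [ 0.57 -0.19  0.61] w 0.0003 tool turn vs bal [-0.1 -0.   0. ]
(-0.1415, 0, 0.1, 0.154) [ 12.53 -24.72  23.8 ] [-0.09  8.82  0.03]
(-0.1415, 0, 0.058, 0.154) [ 12.53 -24.71  28.  ] [-0.09  8.82  0.03]
```

View pics/t3.png

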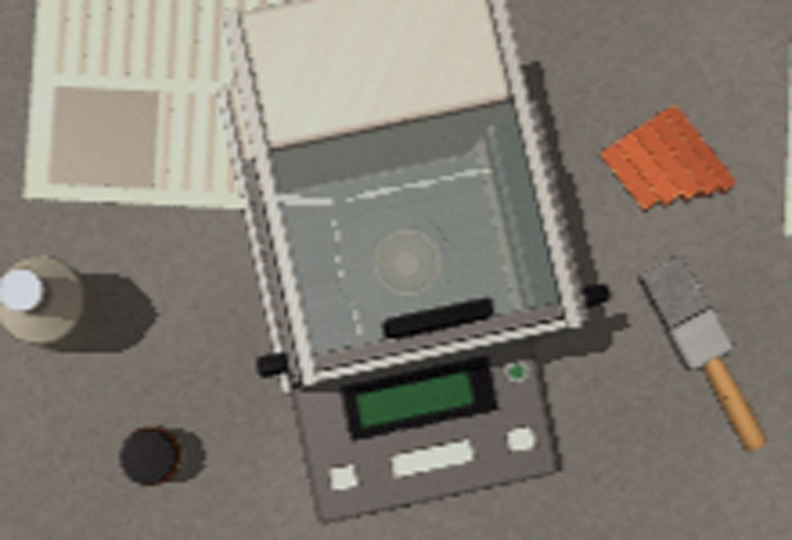

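All panels look shut: grips at (272,365), (597,295) and (438,317) are in line at the front, and the dish is centred at (407,263). Next, hover over the tare key (432,459).

Emit:
{"api": "servo_tool", "payload": {
  "motion": [
    [12.5,-24.7,12,0,8.8,0,1],
    [12.5,-24.7,12,0,8.8,0,1],
    [12.5,-24.7,12,0,8.8,0,1],
    [12.5,-24.7,12,0,8.8,0,1],
    [12.5,-24.7,12,0,8.8,0,1],
    [12.5,-24.7,12,0,8.8,0,1],
    [12.5,-24.7,12,0,8.8,0,1],
    [12.5,-24.7,12,0,8.8,0,1],
    [12.5,-24.7,12,0,8.8,0,1],
    [12.5,-24.7,12,0,8.8,0,1],
    [12.5,-24.7,15,0,8.8,0,1],
    [12.5,-24.7,18,0,8.8,0,1],
    [12.5,-24.7,21,0,8.8,0,1],
    [12.5,-24.7,23,0,8.8,0,1],
    [12.5,-24.7,23.8,0,8.8,0,1],
    [12.5,-24.7,23.8,0,8.8,0,1],
    [12.5,-24.7,23.8,0,8.8,0,1]
  ]
}}

```text
time_s: 15.8
ee_pos: [0.4082, -0.0821, 0.2847]
orientation: [0.993, 0.093, 0.077, -0.007]
ft_force: [0.4, -0.0, 0.0]
gripper_width: 0.0002
gripper_force: 0.0
```

```bash
python3 - <<'E'
from h import *
go((-.1415,0,.060,.154),(-.1415,0,.056,.154))
E
```

```text
t 15.8 tip bal mm [-141.8   -2.5  100.9] F bal [ 0.41 -0.1   0.  ] w 0.0002 tool turn vs bal [ 0.1 -8.9 -0.1]
(-0.1415, 0, 0.06, 0.154) [-0.59 -0.24  4.05] [ 0.06 -0.03 -0.05]
(-0.1415, 0, 0.056, 0.154) [-0.65 -0.24  4.44] [ 0.06 -0.03 -0.05]
```

Emit:
{"api": "servo_tool", "payload": {
  "motion": [
    [-0.6,-0.2,1.5,0,0,0,1],
    [-0.6,-0.2,3,0,0,0,1],
    [-0.6,-0.2,3.8,0,0,0,1],
    [-0.6,-0.2,4.2,0,0,0,1],
    [-0.6,-0.2,4.4,0,0,0,1],
    [-0.6,-0.2,4.5,0,0,0,1],
    [-0.6,-0.2,4.6,0,0,0,1],
    [-0.6,-0.2,4.7,0,0,0,1],
    [-0.6,-0.2,4.75,0,0,0,1],
    [-0.6,-0.2,4.75,0,0,0,1]
  ]
}}

```text
time_s: 16.63
ee_pos: [0.409, -0.0791, 0.2364]
orientation: [0.993, 0.094, 0.077, -0.007]
ft_force: [-0.0, -1.6, 3.2]
gripper_width: 0.0002
gripper_force: 1.6
```

```bash
python3 - <<'E'
from h import *
go((-.1415,0,.052,.154))
E
```

```text
t 16.63 tip bal mm [-140.3    0.2   52.7] F bal [-0.33 -1.57  3.15] w 0.0002 tool turn vs bal [ 0.1 -8.9  0. ]
(-0.1415, 0, 0.052, 0.154) [-0.1   0.04  0.05] [ 0.08 -0.06  0.02]
```

Emit:
{"api": "servo_tool", "payload": {
  "motion": [
    [0,0,0.05,0,0,0,1],
    [0,0,0.1,0,0,0,1],
    [0,0,0.15,0,0,0,1],
    [0,0,0.2,0,0,0,1],
    [0,0,0.2,0,0,0,1]
  ]
}}

```text
time_s: 17.05
ee_pos: [0.4091, -0.079, 0.2357]
orientation: [0.993, 0.094, 0.077, -0.006]
ft_force: [-8.4, 0.2, 24.7]
gripper_width: 0.0005
gripper_force: 12.9
```

```bash
python3 - <<'E'
from h import *
go()
E
```

```text
t 17.05 tip bal mm [-140.2    0.2   51.9] F bal [-8.22  1.73 24.68] w 0.0005 tool turn vs bal [ 0.1 -8.9  0.1]
```

The force jumped to about 25 N, so the key is bottomed out. I'll retract clear.

Emit:
{"api": "servo_tool", "payload": {
  "motion": [
    [0,0,-0.3,0,0,0,1],
    [0,0,-0.8,0,0,0,1],
    [0,0,-2,0,0,0,1],
    [0,0,-5,0,0,0,1],
    [0,0,-9,0,0,0,1],
    [0,0,-13,0,0,0,1],
    [0,0,-17,0,0,0,1],
    [0,0,-20,0,0,0,1],
    [0,0,-24,0,0,0,1],
    [-10,20,-28,0,0,0,1],
    [-10,20,-28,0,0,0,1],
    [-10,20,-28,0,0,0,1],
    [-10,20,-28,0,0,0,1],
    [-10,20,-28,0,0,0,1],
    [-10,20,-28,0,0,0,1],
    [-10,20,-28,0,0,0,1],
    [-10,20,-28,0,0,0,1],
    [-10,20,-28,0,0,0,1],
    [-10,20,-28,0,0,0,1]
  ]
}}

```text
time_s: 18.63
ee_pos: [0.3075, -0.3003, 0.4951]
orientation: [0.993, 0.095, 0.076, -0.008]
ft_force: [-0.9, 0.1, 1.3]
gripper_width: 0.0007
gripper_force: 0.0
```

```bash
python3 - <<'E'
from h import *
import cv2
im=manip.camera("top"); cv2.imwrite("pics/t4.png",cv2.resize(im[110:260,180:400,::-1],None,fx=3.6,fy=3.6,interpolation=cv2.INTER_CUBIC))
go()
E
```

```text
t 18.68 tip bal mm [-281.6 -197.7  311.4] F bal [ 0.02 -0.05  0.17] w 0.0006 tool turn vs bal [-0.  -8.8  0.1]
```

View pics/t4.png

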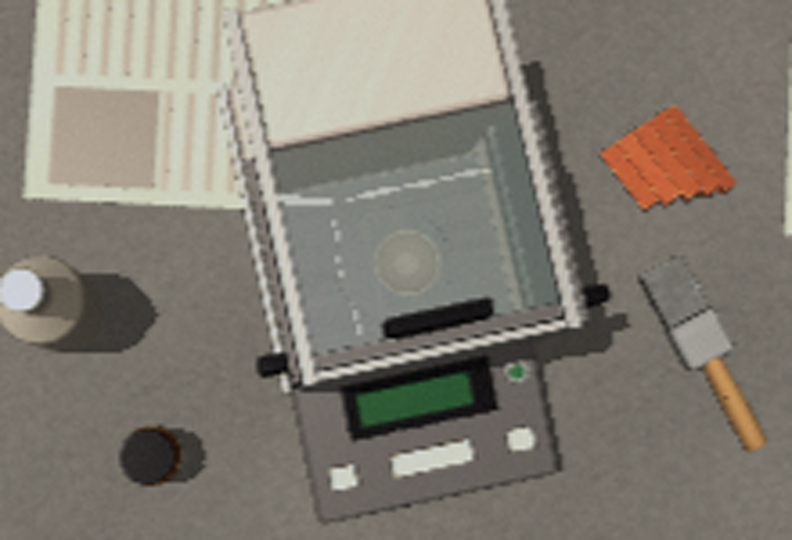

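The picture matches the one before the press: panels shut, keys up (tare at (432,459)), dish centred at (407,263), nothing around the balance moved.

```bash
python3 -c "
from station import manip
print(manip.sign_off())"
```

```text
the job is handed in; nothing more can be done
None
```

I pushed all three draft-shield panels against their stops, then pressed the tare key once to the bottom (about 25 N at the stop) and let it spring back; the final picture shows the dish and nearby things unmoved, and the job was handed in at about 19 s.

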